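# Register a tooling plate in a tilted locating stand

### The arm

A 6-joint arm with a two-finger parallel gripper is mounted at the origin on a cart in front of the work surface, level with it; the furniture and walls round the work are solid. World frame = base frame: x ahead of the robot, y to its left, z up, the work surface at z = 0. Lengths are in m, angles in rad, forces in N, time in s.
With the tool pointing down it reaches from about 0.375 to 0.75 m from the base axis. Payload 9 kg.
Tool frame: the origin (TCP) lies on the centre line of the jaws, within the pads' length; the fingertips stand 19 mm ahead of it and the grasp point (between the pads) is the TCP; z points along the fingers, y is the direction in which the jaws open and shut (so a half turn about z gives the same grasp; the last joint's range is limited). The gripper opens to 85 mm and grips with 20 to 120 N. Pads are 22 mm wide; open, the fingers measure 114 mm over their backs; the gripper's body (76 mm by 85 mm) begins 54 mm behind the grasp point. The pads swing forward as they close: fully open they stand 13 mm farther back than shut.
Start: joints at [0.969, 0.104, 0.097, 1.564, 0, 1.353], TCP at [0.225, 0.556, 0.25] pointing down, gripper open.
Joint ranges: [-2.99, 2.99], [-0.84, 1.86], [-1.1, 1.16], [-1.84, 2.11], [-1.51, 1.56], [-3.14, 3.14]. Speed limits (rad/s): [2.22, 2.22, 2.57, 3.14, 3.14, 3.14].

### API

Orientations are given as a 3x3 rotation matrix whose columns are the frame's x, y, z axes.
In Python, from cell import observe, snapshot, job gives the robot as it stands. The module is installed in compiled form; this text tells all that it offers.
- The arm moves only by the shell command python3 -m inch 'ROWS' [FORCE]. ROWS is JSON, one flat list of numbers, 5 for each row, row after row: the finger opening in cm, from 0 to 8.54, then the shift along the tool's x, y, z in cm, then the turn about the tool's z in rad. In form: [fingers, tx, ty, tz, yaw, fingers, tx, ty, tz, yaw, ...]. A call has 1 to 8 rows; each row is the pose to reach, as a shift and turn from the pose commanded when the call began, along the tool's axes at that moment; what a row does not reach only later rows make up. A row lasts 1/12 s, in which the tool goes at most 41.7 mm and 7.16 degrees, less where a joint would pass 70% of its speed; a pose out of reach is approached as far as the arm can. A call with a gripper value outside its range is refused whole. The fingers move at their own pace and stop on an object; FORCE is the grip in N (left out, the last holds). Time passes only in rows, so rows that repeat a pose let the fingers close. It gives the time, the measured TCP pose, the force and the opening at its end, in the units of the state.
- observe(): the state, without advancing time (a new reading comes with each control period).
- snapshot(name): name is "side" or "top"; returns a dict with "frame" (400x640x3 uint8, red, green, blue), "fx", "fy", "cx", "cy" (pixels), "cam_to_world" (4x4, takes a point from camera to world coordinates). Camera axes: x right, y down, z forward; pixel columns grow to the right and rows downward; lengths in m; the calibration is good to about 2 mm. A picture is of the moment at which its call begins. There is no depth.
- job.close_job(): hands the job in, once; it reports no verdict.
The state is a dict: "time": time; "joints": joint angles; "joint_vel": joint speeds; "effort": joint torques, N m; "eef_pos": TCP position; "orientation": TCP orientation; "force": force on the tool from outside, world axes, zero at the start; "wrist_torque": the same for the moment, N m; "width": finger opening in m.
Only numpy, scipy, OpenCV 4.12 (cv2) and the standard library are available. Lean on these libraries where they do the work, as an engineer would, in place of code of your own. Each camera call takes 0.05 s, during which the arm holds its last target.

### The job

Pick up the square aluminium tooling plate by its black knob, lay it flat on the upper part of the sloping steel deck with one corner pointing downhill, and let go there so that it slides down by itself between the two blue fences until the stiff brass seat pin stops it. Then push it on downhill, pushing the pin in, and hold it bedded against both fences at once with a steady push of about 15 N for a second, with no more than 25 N on either fence; leave it fully home, flat on the deck and square to both fences, without disturbing the notebook, the sanding block or the marker.

Things in the scene. Friction and masses are not known exactly. Their poses are not given: they have to be found in the camera images.
- tool_plate: Loose square aluminium plate, 76 x 76 x 20 mm, 0.21 to 0.42 kg, with an upright round black knob at its centre, 22 mm in diameter, standing from 20 to 54 mm over the underside. Origin: centre of the underside. x, y parallel to its edges, z up through the knob. All four sides are alike, so any quarter turn will do. Starts flat on the table. Pushed high on the knob it tips.
- stand: Fixed stand that carries the deck: 220 x 150 mm dark base plate, about 130 mm high at its rear. Its place and heading vary. Origin on the table, straight below the home point; x is the horizontal uphill heading, z up.
- deck: Slippery steel deck of the stand, 160 mm wide, sloping 0.45 rad (26 degrees), low end nearest the robot. Origin: the home point on its upper surface, where the centre of the tooling plate's underside lies when fully home, 75 mm over the table. x straight uphill along the surface, y left across it, z its normal. Surface runs x = -95 to 125 mm, bare above x = 10 mm. Plate slides on it (friction 0.18 to 0.26)
- fence_left: Blue fence bar, 62 x 12 mm, 20 mm high above the deck, fixed to the deck on its left (+y) side of the corner; rigid, polished. Origin: centre of its underside on the deck; x along the bar.
- fence_right: The same on the right (-y) side of the corner. A push that is a little off sideways, or a knob held fast, loads one fence only: yield sideways to the felt side force until both share the push.
- notebook: Loose closed black notebook, 140 x 105 x 16 mm, lying by. Origin: centre of the underside, long side along x.
- sanding_block: Loose cork sanding block, 60 x 100 x 30 mm, standing by. Origin: centre of the underside, long side along y.
- marker_black: Loose black marker, 18 mm thick, 133 mm long, lying by. Origin: middle, at the underside; long side along y.
- corner (a point): Vertex of the right-angled corner of the two fences, on the deck's surface, 54 mm downhill of home (deck x = -54 mm, y = 0). It is relieved: no bar within 15 mm of it. It opens uphill, each fence at 45 degrees to the deck's x: the plate is square to both when one of its corners points downhill. Let go, it slides down by its weight until it meets the seat pin; it may lie skew.
- seat_pin (a joint): Smooth brass pin, 12 mm head, on the deck's centre line in the gap between the fences; value in m it is pushed in, downhill. At 0 the plate's lower corner meets it 18 mm short of home, at 0.018 the plate is home (it can go to 0.024, so the fences are the stop, not the pin). Stiff: about 3.5 N moves it, no spring, it stays where pushed. The sliding plate knocks it in by some mm. Starts at 0 to 0.004.
Not all that is in view belongs to the job. What is shaped like the tool_plate but red is not meant.

How it is judged:
By the outcome, as a careful person would: the job done as asked, in the order asked, and still so for the second after the job is handed in, with the robot touching nothing.
It also fails if it takes over 72 s, if anything falls off the work surface, if the arm or the gripper's body presses on something with over 40 N, if the wrist force passes 120 N, or if a joint passes its speed limit or range.

## Working session

There is one attempt and no reset: what is moved stays moved. The work goes in short steps, Python scripts to look and compute and a shell command to move; the robot and the scene stay as the last step left them, time stands still between calls to the robot, and variables do not carry over. Pictures are saved under pics/ and viewed, and the job is handed in when it is done.

```bash
mkdir -p pics; ls; cat > h.py <<'E'
import numpy as np, cv2
from cell import observe, snapshot, job
def ray(s,u,v):
    M=np.array(s["cam_to_world"]); d=M[:3,:3]@np.array([(u-s["cx"])/s["fx"],(v-s["cy"])/s["fy"],1.])
    return M[:3,3],d
def atz(s,u,v,z):
    o,d=ray(s,u,v); return o+d*(z-o[2])/d[2]
def proj(s,p):
    M=np.linalg.inv(np.array(s["cam_to_world"])); q=M[:3,:3]@np.array(p)+M[:3,3]
    return np.array([s["fx"]*q[0]/q[2]+s["cx"],s["fy"]*q[1]/q[2]+s["cy"]])
def save(s,n): cv2.imwrite(n,cv2.cvtColor(np.array(s["frame"]),cv2.COLOR_RGB2BGR))
def tri(s1,p1,s2,p2):
    o1,d1=ray(s1,*p1);o2,d2=ray(s2,*p2)
    d1=d1/np.linalg.norm(d1);d2=d2/np.linalg.norm(d2)
    A=np.stack([d1,-d2],1);t=np.linalg.lstsq(A,o2-o1,rcond=None)[0]
    a=o1+t[0]*d1;b=o2+t[1]*d2
    return (a+b)/2,np.linalg.norm(a-b)
E
python3 - <<'E'
from h import *
import pickle
np.set_printoptions(precision=4,suppress=True)
D={}
for n in("top","side"):
    s=snapshot(n);save(s,f"pics/{n}0.png");D[n]=s
    print(n,s["fx"],s["cx"],s["cy"]);print(np.array(s["cam_to_world"]))
pickle.dump(D,open("s0.pkl","wb"))
print(observe())
E
```

```text
pics
top 497.80981555827555 317.79235998832587 197.55760660039678
[[-0.0028 -0.9984  0.0567  0.4904]
 [-0.9997  0.0014 -0.0263  0.0457]
 [ 0.0262 -0.0567 -0.998   1.2828]
 [ 0.      0.      0.      1.    ]]
side 489.68654793481113 323.8587265558419 193.97697151175228
[[ 0.8442 -0.2062  0.4947  0.0035]
 [-0.5358 -0.2993  0.7895 -0.8707]
 [-0.0147 -0.9316 -0.3632  0.5148]
 [ 0.      0.      0.      1.    ]]
{'time': 0.1, 'joints': array([ 0.9693,  0.1046,  0.0966,  1.5639, -0.    ,  1.3531]), 'joint_vel': array([0.0008, 0.0007, 0.003 , 0.001 , 0.002 , 0.0014]), 'effort': array([  0.0059, -55.8209,  50.4721,   0.013 ,  -0.0003,  -0.    ]), 'eef_pos': array([0.2245, 0.5561, 0.2496]), 'orientation': array([[-0.9273,  0.3744, -0.0007],
       [ 0.3744,  0.9273, -0.001 ],
       [ 0.0002, -0.0011, -1.    ]]), 'force': array([-0.3944,  0.236 ,  0.1579]), 'wrist_torque': array([-0.0325, -0.0106,  0.0678]), 'width': 0.08543017437026978}
```

View pics/top0.png

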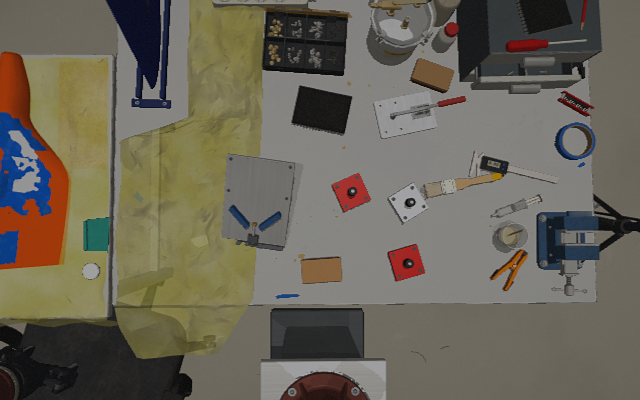

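View pics/side0.png

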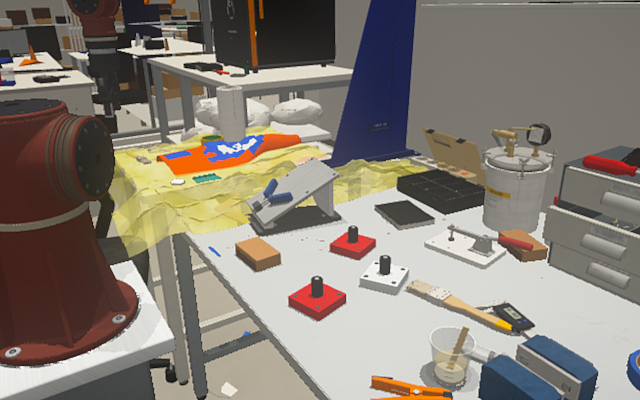

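```bash
python3 - <<'E'
import cv2,numpy as np
t=cv2.imread("pics/top0.png");s=cv2.imread("pics/side0.png")
cv2.imwrite("pics/c1.png",cv2.resize(t[140:260,215:315],None,fx=5.5,fy=5,interpolation=cv2.INTER_CUBIC)[:600])
cv2.imwrite("pics/c2.png",cv2.resize(t[165:285,325:445],None,fx=5,fy=5,interpolation=cv2.INTER_CUBIC))
cv2.imwrite("pics/c3.png",cv2.resize(s[150:300,225:425],None,fx=4,fy=4,interpolation=cv2.INTER_CUBIC))
E
```

```text
(no output)
```

View pics/c1.png

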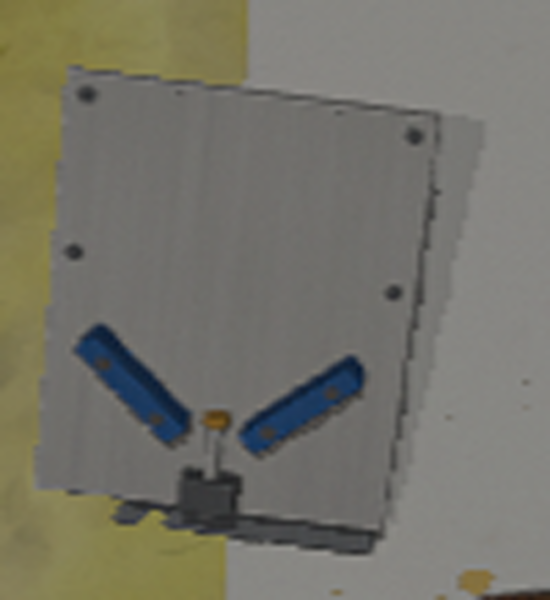

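View pics/c2.png

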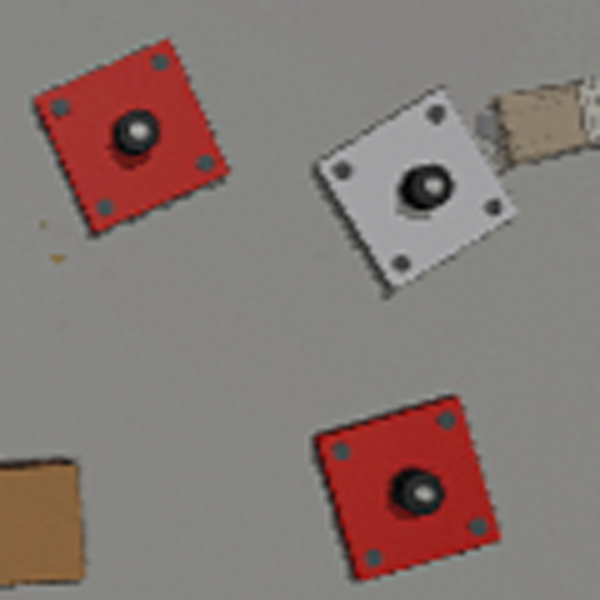

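View pics/c3.png

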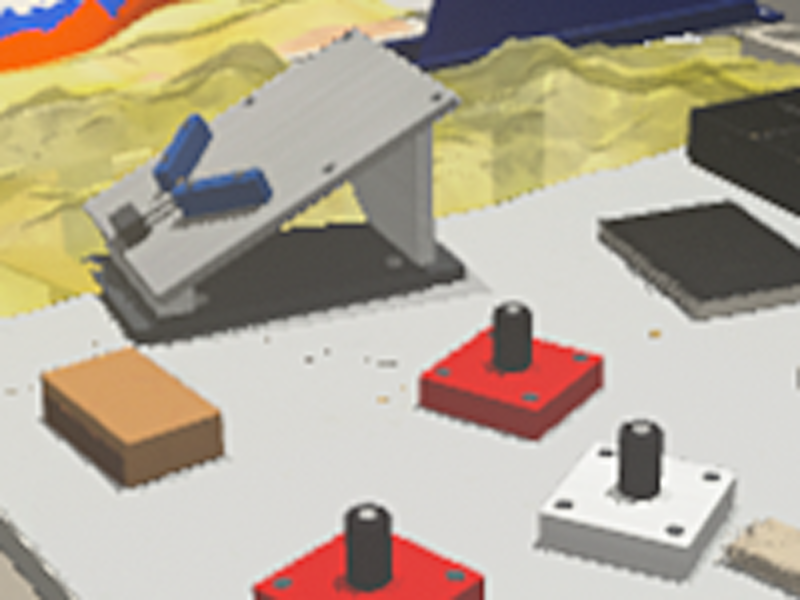

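```bash
python3 - <<'E'
from h import *
import pickle
from scipy.optimize import least_squares
np.set_printoptions(precision=4,suppress=True)
D=pickle.load(open("s0.pkl","rb"));T,S=D["top"],D["side"]
a=.45
def dk(p,x,y,z=0):
    c,s=np.cos(p[2]),np.sin(p[2])
    h=x*np.cos(a)-z*np.sin(a); 
    return [p[0]+c*h-s*y,p[1]+s*h+c*y,.075+x*np.sin(a)+z*np.cos(a)]
pt=[(T,(227.7,153.6),.125,.08),(T,(295,162.6),.125,-.08),(T,(221.9,237.6),-.095,.08),(T,(284.1,247),-.095,-.08),
(S,(312.5,157.5),.125,.08),(S,(340,175),.125,-.08),(S,(247,202),-.095,.08),(S,(262.5,223),-.095,-.08)]
f=lambda p:np.concatenate([proj(s,dk(p,x,y))-np.array(q) for s,q,x,y in pt])
r=least_squares(f,[.45,.15,0],loss="soft_l1");print("stand",r.x);print(r.fun.reshape(-1,2) if 0 else f(r.x).reshape(-1,2))
for n,x,y in(("corner",-.054,0),("home",0,0)): print(n,proj(T,dk(r.x,x,y)),proj(S,dk(r.x,x,y)))
# plate
def pl(q,x,y,z):
    c,s=np.cos(q[2]),np.sin(q[2]); return [q[0]+c*x-s*y,q[1]+s*x+c*y,z]
# quick estimates
C=[(413.6,182.6),(428.6,207.4),(402.6,222),(388.8,198.4)]
W=np.array([atz(T,*c,.02)[:2] for c in C]);print(W,W.mean(0),[np.linalg.norm(W[i]-W[i-1]) for i in range(4)])
for i in range(4):
    d=W[i]-W[i-1];print(np.degrees(np.arctan2(d[1],d[0]))%90)
print("knob top",atz(T,411,202.2,.054))
# side: knob top at crop (641,428)
print("knobside",tri(T,(411,202.2),S,(225+641/4,150+428/4)), atz(S,225+641/4,150+428/4,.054))
E
```

```text
stand [ 0.5354  0.1618 -0.1445]
[[-0.184   0.062 ]
 [ 0.7592  0.9604]
 [-0.5268 -0.1846]
 [ 0.9362 -0.5453]
 [ 0.8868 -1.8057]
 [-0.9609 -2.2687]
 [-2.0794 -1.5074]
 [ 0.8538  0.4181]]
corner [254.7266 227.2743] [267.3736 202.2178]
home [256.7415 207.3791] [285.2343 190.4021]
[[ 0.6001 -0.2329]
 [ 0.5365 -0.2706]
 [ 0.4995 -0.2034]
 [ 0.5597 -0.1688]] [ 0.549  -0.2189] [np.float64(0.07582694523384549), np.float64(0.07387000060389579), np.float64(0.07672896565054102), np.float64(0.06946450365071695)]
32.196578721062004
30.628946691862836
28.88366845818571
29.890871543588634
knob top [ 0.5483 -0.2183  0.054 ]
knobside (array([ 0.5492, -0.2191,  0.0529]), np.float64(0.001984279314818346)) [ 0.5489 -0.2209  0.054 ]
```

Candidates in the top view: a red plate at (351,192), a red plate at (406,262), a bare aluminium plate at (408,203), and a toggle-clamp plate at (406,113). The crop shows that (408,203) is the aluminium one with the black knob. Its edges measure about 74 mm and its knob triangulates to z = 53 mm, so both agree with the description. The stand fits at (0.535, 0.162) with heading -0.145.

```bash
F='8.54,-20,-20,0,0'
python3 -m inch '[8.54,-20,-20,0,0,8.54,-20,-20,0,0,8.54,-20,-20,0,0,8.54,-20,-20,0,0,8.54,-20,-20,0,0,8.54,-20,-20,0,0,8.54,-20,-20,0,0,8.54,-20,-20,0,0]' 25
python3 -m inch '[8.54,-20,-20,0,0,8.54,-20,-20,0,0,8.54,-20,-20,0,0,8.54,-20,-20,0,0,8.54,-20,-20,0,0,8.54,-20,-20,0,0,8.54,-20,-20,0,0,8.54,-20,-20,0,0]' 25
python3 -m inch '[8.54,-19.1,-19.7,0,0,8.54,-19.1,-19.7,0,0,8.54,-19.1,-19.7,0,0,8.54,-19.1,-19.7,0,0,8.54,-19.1,-19.7,0,-0.127,8.54,-19.1,-19.7,0,-0.127,8.54,-19.1,-19.7,0,-0.127,8.54,-19.1,-19.7,0,-0.127]' 25
```

```text
time: 0.77
eef_pos: [0.3371, 0.2919, 0.2501]
orientation: [[-0.925, 0.379, 0.001], [0.379, 0.925, -0.001], [-0.001, -0.001, -1.0]]
force: [-0.2, -0.0, 0.6]
width: 0.0853
time: 1.43
eef_pos: [0.4473, 0.0313, 0.2495]
orientation: [[-0.925, 0.379, -0.0], [0.379, 0.925, -0.001], [-0.0, -0.001, -1.0]]
force: [-0.1, -0.0, -0.2]
width: 0.0855
time: 2.1
eef_pos: [0.55, -0.2222, 0.2485]
orientation: [[-0.966, 0.257, -0.001], [0.257, 0.966, 0.0], [0.001, -0.0, -1.0]]
force: [1.2, 0.7, -0.7]
width: 0.0855
```

```bash

python3 -m inch '[8.54,0.1,0.2,8,0,8.54,0.1,0.2,13,0,8.54,0.1,0.2,13,0,8.54,0.1,0.2,13,0,8.54,0.1,0.2,13,0,8.54,0.1,0.2,13,0]'
python3 - <<'E'
from h import *
s=snapshot("side");save(s,"pics/side1.png")
im=cv2.imread("pics/side1.png");cv2.imwrite("pics/s1c.png",cv2.resize(im[180:320,280:480],None,fx=4,fy=4,interpolation=cv2.INTER_CUBIC))
E
```

```text
time: 2.6
eef_pos: [0.5494, -0.2161, 0.1223]
orientation: [[-0.967, 0.253, 0.001], [0.253, 0.967, -0.001], [-0.001, -0.0, -1.0]]
force: [0.8, -0.1, 0.9]
width: 0.0851
```

View pics/s1c.png

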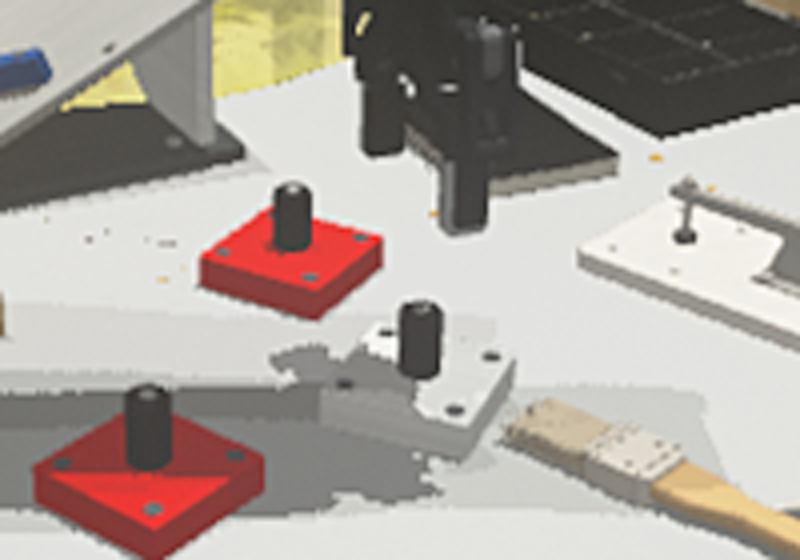

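The side view shows the fingertips straddling the knob: tips at crop (381,153) and (463,233), knob top at (420,305) below their midpoint. I'll descend and grip.

```bash

python3 -m inch '[8.54,0,-0.2,4,0,8.54,0,-0.2,7.4,0,8.54,0,-0.2,7.4,0,8.54,0,-0.2,7.4,0,0.5,0,-0.2,7.4,0,0.5,0,-0.2,7.4,0,0.5,0,-0.2,7.4,0,0.5,0,-0.2,7.4,0]' 25
python3 -m inch '[0.5,0,0,0,0,0.5,0,0,0,0,0.5,0,0,0,0,0.5,0,0,0,0,0.5,0,0,0,0,0.5,0,0,0,0]' 25
python3 -m inch '[0.5,0,0,-2,0,0.5,0,0,-4,0,0.5,0,0,-6,0,0.5,0,0,-6,0,0.5,0,0,-6,0,0.5,0,0,-6,0]' 25
python3 - <<'E'
from h import *
s=snapshot("side");save(s,"pics/side2.png")
im=cv2.imread("pics/side2.png");cv2.imwrite("pics/s2c.png",cv2.resize(im[150:320,280:480],None,fx=3.5,fy=3.5,interpolation=cv2.INTER_CUBIC))
E
```

```text
time: 3.32
eef_pos: [0.5492, -0.2189, 0.0482]
orientation: [[-0.967, 0.254, 0.002], [0.254, 0.967, -0.001], [-0.003, -0.001, -1.0]]
force: [-0.1, -0.1, -0.3]
width: 0.0388
time: 3.82
eef_pos: [0.5486, -0.2185, 0.0473]
orientation: [[-0.967, 0.254, 0.001], [0.254, 0.967, -0.001], [-0.001, -0.0, -1.0]]
force: [-1.3, 1.4, 6.5]
width: 0.021
time: 4.32
eef_pos: [0.5476, -0.2179, 0.1048]
orientation: [[-0.967, 0.254, -0.001], [0.254, 0.967, 0.001], [0.002, 0.001, -1.0]]
force: [0.4, 0.8, -2.5]
width: 0.0211
```

View pics/s2c.png

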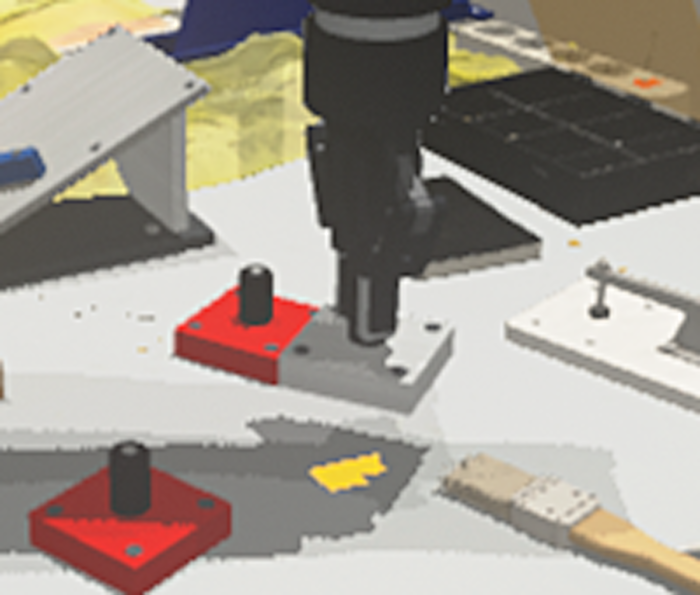

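```bash
python3 - <<'E'
from h import *
s=snapshot("side");save(s,"pics/side3.png");o=observe();t=snapshot("top");save(t,"pics/top3.png")
R=np.array(o["orientation"]);p=np.array(o["eef_pos"]);print(p,o["force"])
for n,l in(("tip outer bottom",[0,-.0255,.019]),("tip outer b +x",[.011,-.0255,.019]),("tip outer b -x",[-.011,-.0255,.019]),("plate c top if .047",[0,0,.027]),):
    q=proj(s,p+R@np.array(l));print(n,q,(q-[280,150])*3.5)
im=cv2.imread("pics/side3.png");cv2.imwrite("pics/s3c.png",cv2.resize(im[210:280,350:430],None,fx=8,fy=8,interpolation=cv2.INTER_CUBIC))
# plate corners for various underside z given yaw
for zu in(.05,.055,.06,.065):
  for a in (0,90,180,270):
    th=np.radians(30.3+45+a); c=p+[.0537*np.cos(th),.0537*np.sin(th),0]; c[2]=zu+.02
    q=proj(s,c); print(zu,a,((q-[350,210])*8).round(),end=" ")
  print()
E
```

```text
[ 0.54726618 -0.21759038  0.10433595] [-0.44675192  0.20218821 -3.05346683]
tip outer bottom [389.57505258 247.95075716] [383.51268402 342.82765007]
tip outer b +x [384.18634088 248.84401914] [364.65219309 345.95406697]
tip outer b -x [394.92785923 247.063447  ] [402.24750731 339.72206451]
plate c top if .047 [383.82234212 245.81766603] [363.37819743 335.36183109]
0.05 0 [183. 220.] 0.05 90 [ 62. 349.] 0.05 180 [367. 417.] 0.05 270 [471. 280.] 
0.055 0 [183. 202.] 0.055 90 [ 63. 330.] 0.055 180 [367. 398.] 0.055 270 [472. 262.] 
0.06 0 [183. 185.] 0.06 90 [ 63. 311.] 0.06 180 [368. 379.] 0.06 270 [473. 243.] 
0.065 0 [184. 167.] 0.065 90 [ 63. 292.] 0.065 180 [369. 359.] 0.065 270 [474. 225.]
```

View pics/s3c.png

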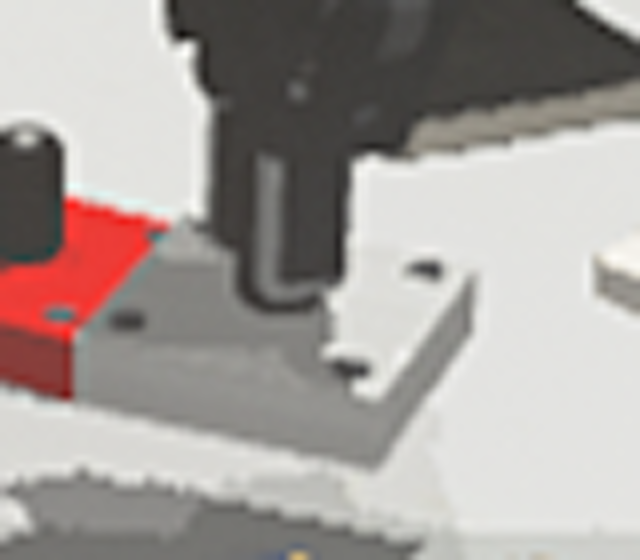

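```bash

python3 -m inch '[0.5,0,0,-3,0,0.5,0,0,-6,0,0.5,0,0,-9,0,0.5,0.6,2,-12,0,0.5,1.1,5,-13.5,0,0.5,1.8,8,-13.5,0,0.5,2.4,11,-13.5,0,0.5,3.1,14,-13.5,0]' 40
python3 -m inch '[0.5,0.7,3,0,0,0.5,1.3,6,0,0,0.5,2.0,9,0,0,0.5,2.6,12,0,0,0.5,3.3,15,0,0,0.5,3.9,18,0,0,0.5,4.5,20.5,0,0,0.5,4.9,22.5,0,0]' 40
python3 -m inch '[0.5,0,0.2,0,-0.05,0.5,0,0.2,0,-0.11,0.5,0,0.2,0,-0.112,0.5,0,0.2,0,-0.112,0.5,0,0.2,0,-0.112]' 40
python3 - <<'E'
from h import *
s=snapshot("side");save(s,"pics/side4.png");o=observe();t=snapshot("top");save(t,"pics/top4.png")
print(o["eef_pos"],o["force"],o["width"],o["joints"])
a=cv2.imread("pics/side4.png")[100:250,220:420];b=cv2.imread("pics/top4.png")[130:280,200:350]
cv2.imwrite("pics/s4c.png",np.vstack([cv2.resize(a,(400,300)),cv2.resize(b,(400,300))]))
cv2.imwrite("pics/s4c.png",np.hstack([cv2.resize(a,(440,330)),cv2.resize(b,(330,330))]))
E
```

```text
time: 5.13
eef_pos: [0.5536, -0.0737, 0.2407]
orientation: [[-0.967, 0.254, -0.0], [0.254, 0.967, 0.0], [0.0, 0.0, -1.0]]
force: [-0.6, 0.2, -2.5]
width: 0.021
time: 5.8
eef_pos: [0.5629, 0.1573, 0.2402]
orientation: [[-0.968, 0.253, -0.001], [0.253, 0.968, 0.0], [0.001, -0.0, -1.0]]
force: [-0.1, -0.4, -3.0]
width: 0.0203
time: 6.22
eef_pos: [0.5639, 0.1568, 0.2408]
orientation: [[-0.989, 0.147, -0.001], [0.147, 0.989, 0.0], [0.001, -0.0, -1.0]]
force: [-0.1, -0.3, -2.1]
width: 0.0206
[0.56393867 0.15674159 0.24096298] [ 0.18279204 -0.27141098 -3.50691107] 0.020619280802982844 [4.77825679e-02 5.78216311e-02 3.17364643e-02 1.54517460e+00
 9.32230361e-05 1.94633777e-01]
```

View pics/s4c.png

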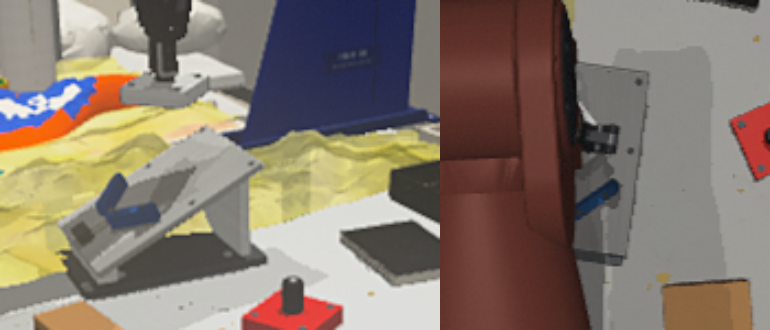

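```bash

python3 -m inch '[0.5,0,0,2,0,0.5,0,0,4,0,0.5,0,0,5.5,0,0.5,0,0,6.5,0,0.5,0,0,6.9,0,0.5,0,0,6.9,0]' 20
python3 -m inch '[0.5,0,0,0.2,0,0.5,0,0,0.4,0,0.5,0,0,0.6,0,0.5,0,0,0.6,0]' 20
python3 -m inch '[0.5,0,0,0.2,0,0.5,0,0,0.4,0,0.5,0,0,0.5,0,0.5,0,0,0.5,0]' 20
python3 - <<'E'
from h import *
s=snapshot("side");save(s,"pics/side5.png")
a=cv2.imread("pics/side5.png")[100:250,220:420]
cv2.imwrite("pics/s5c.png",cv2.resize(a,None,fx=4,fy=4,interpolation=cv2.INTER_CUBIC))
E
```

```text
time: 6.82
eef_pos: [0.5636, 0.1569, 0.1716]
orientation: [[-0.989, 0.145, -0.001], [0.145, 0.989, 0.0], [0.001, -0.0, -1.0]]
force: [0.5, 0.3, -1.1]
width: 0.0204
time: 7.15
eef_pos: [0.5641, 0.1571, 0.1665]
orientation: [[-0.99, 0.144, 0.0], [0.144, 0.99, 0.0], [-0.0, 0.0, -1.0]]
force: [-0.5, 0.3, -2.8]
width: 0.0207
time: 7.48
eef_pos: [0.5641, 0.1571, 0.1615]
orientation: [[-0.99, 0.144, 0.0], [0.144, 0.99, 0.0], [-0.0, 0.0, -1.0]]
force: [-1.0, -0.1, -0.0]
width: 0.0205
```

View pics/s5c.png

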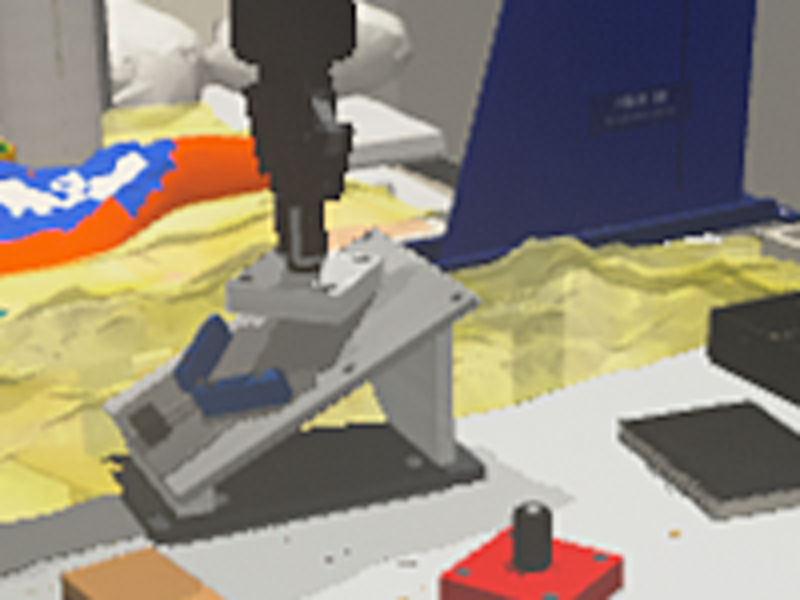

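The plate's uphill corner has just met the deck and it is starting to pivot under light force. I'll keep lowering.

```bash

python3 -m inch '[0.5,0,0,0.2,0,0.5,0,0,0.4,0,0.5,0,0,0.6,0,0.5,0,0,0.6,0]' 20
python3 -m inch '[0.5,0,0,0.2,0,0.5,0,0,0.4,0,0.5,0,0,0.6,0,0.5,0,0,0.6,0]' 20
python3 - <<'E'
from h import *
s=snapshot("side");save(s,"pics/side6.png")
a=cv2.imread("pics/side6.png")[100:250,220:420]
cv2.imwrite("pics/s6c.png",cv2.resize(a,None,fx=4,fy=4,interpolation=cv2.INTER_CUBIC))
E
```

```text
time: 7.87
eef_pos: [0.5627, 0.1575, 0.1562]
orientation: [[-0.99, 0.144, -0.002], [0.144, 0.99, 0.0], [0.002, 0.0, -1.0]]
force: [-11.2, 1.8, 11.7]
width: 0.0206
time: 8.2
eef_pos: [0.563, 0.1575, 0.1498]
orientation: [[-0.99, 0.144, -0.001], [0.144, 0.99, 0.001], [0.002, 0.0, -1.0]]
force: [-9.3, 1.7, 7.0]
width: 0.0208
```

View pics/s6c.png

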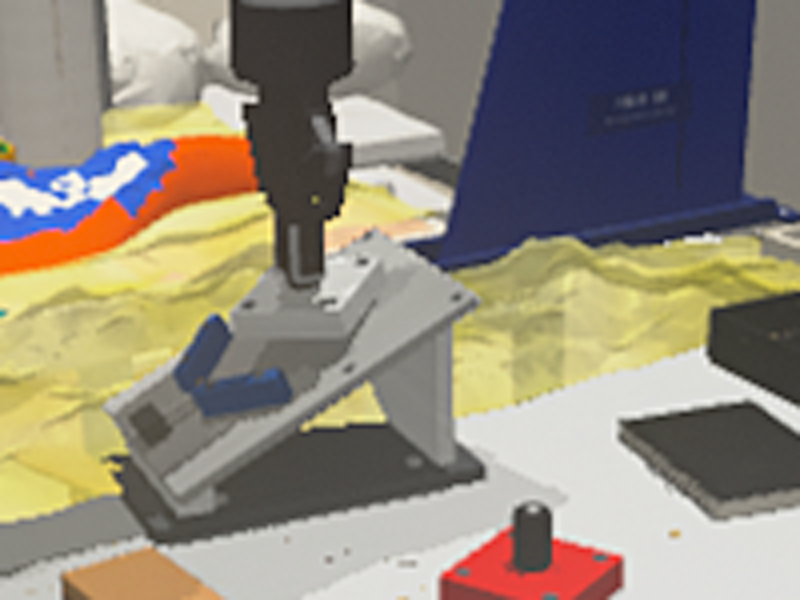

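```bash

python3 -m inch '[0.5,0,0,0.15,0,0.5,0,0,0.3,0,0.5,0,0,0.3,0]' 20
python3 -m inch '[0.5,0,0,0.1,0,0.5,0,0,0.2,0,0.5,0,0,0.2,0]' 20
python3 -m inch '[0.5,0,0,0.1,0,0.5,0,0,0.2,0,0.5,0,0,0.2,0]' 20
python3 - <<'E'
from h import *
s=snapshot("side");save(s,"pics/side7.png")
a=cv2.imread("pics/side7.png")[100:250,220:420]
cv2.imwrite("pics/s7c.png",cv2.resize(a,None,fx=4,fy=4,interpolation=cv2.INTER_CUBIC))
E
```

```text
time: 8.5
eef_pos: [0.5631, 0.1575, 0.1468]
orientation: [[-0.99, 0.144, -0.001], [0.144, 0.99, 0.0], [0.001, 0.0, -1.0]]
force: [-7.8, 1.0, 7.6]
width: 0.0205
time: 8.75
eef_pos: [0.5631, 0.1574, 0.1449]
orientation: [[-0.99, 0.144, -0.001], [0.144, 0.99, 0.0], [0.001, 0.0, -1.0]]
force: [-9.3, 1.2, 7.3]
width: 0.0207
time: 9.0
eef_pos: [0.5631, 0.1574, 0.1429]
orientation: [[-0.99, 0.144, -0.001], [0.144, 0.99, 0.0], [0.001, 0.0, -1.0]]
force: [-9.7, 1.1, 8.6]
width: 0.0205
```

View pics/s7c.png

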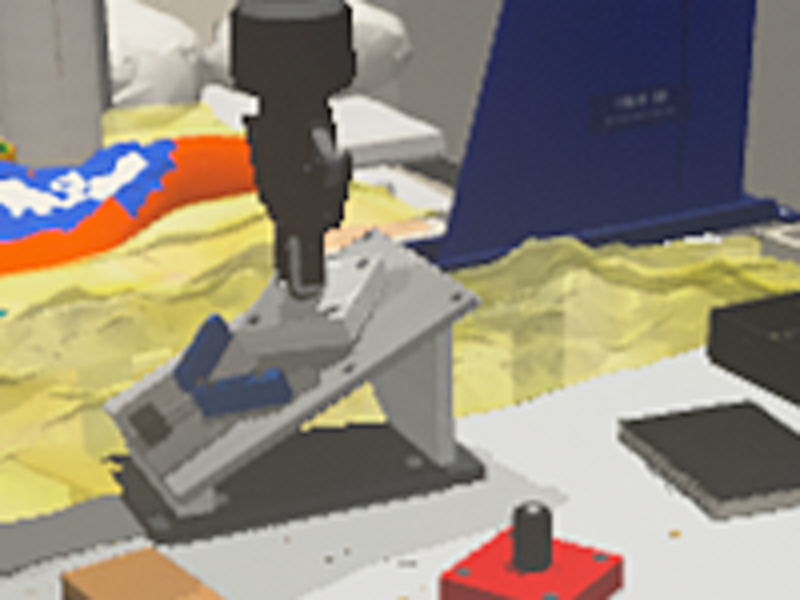

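```bash

python3 -m inch '[0.5,0,0,0.1,0,0.5,0,0,0.2,0,0.5,0,0,0.2,0]' 20
python3 -m inch '[0.5,0,0,0.1,0,0.5,0,0,0.15,0,0.5,0,0,0.15,0]' 20
python3 - <<'E'
from h import *
s=snapshot("side");save(s,"pics/side8.png")
a=cv2.imread("pics/side8.png")[150:230,240:350]
cv2.imwrite("pics/s8c.png",cv2.resize(a,None,fx=7,fy=7,interpolation=cv2.INTER_CUBIC))
E
```

```text
time: 9.3
eef_pos: [0.5631, 0.1574, 0.1407]
orientation: [[-0.99, 0.144, -0.001], [0.144, 0.99, 0.0], [0.001, 0.0, -1.0]]
force: [-7.6, 0.8, 5.3]
width: 0.0206
time: 9.55
eef_pos: [0.5632, 0.1574, 0.1393]
orientation: [[-0.99, 0.144, -0.001], [0.144, 0.99, 0.0], [0.001, 0.0, -1.0]]
force: [-7.8, 0.9, 7.7]
width: 0.0207
```

View pics/s8c.png

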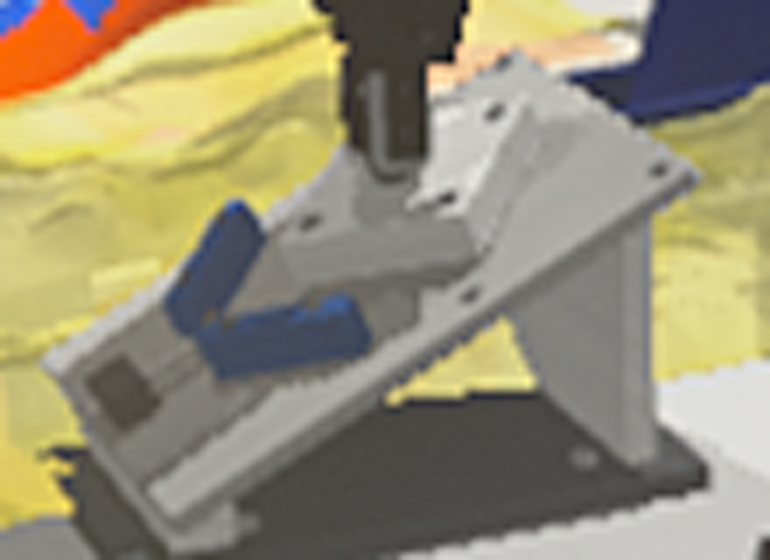

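```bash

python3 -m inch '[0.5,0,0,0.1,0,0.5,0,0,0.15,0,0.5,0,0,0.15,0]' 20
python3 -m inch '[0.5,0,0,0.1,0,0.5,0,0,0.1,0]' 20
python3 - <<'E'
from h import *
s=snapshot("side");save(s,"pics/side9.png")
a=cv2.imread("pics/side9.png")[150:230,240:350]
cv2.imwrite("pics/s9c.png",cv2.resize(a,None,fx=7,fy=7,interpolation=cv2.INTER_CUBIC))
E
```

```text
time: 9.85
eef_pos: [0.5632, 0.1574, 0.1379]
orientation: [[-0.99, 0.144, -0.001], [0.144, 0.99, 0.0], [0.001, 0.0, -1.0]]
force: [-8.6, 0.8, 7.7]
width: 0.0204
time: 10.02
eef_pos: [0.5633, 0.1574, 0.1368]
orientation: [[-0.99, 0.144, -0.001], [0.144, 0.99, 0.0], [0.001, 0.0, -1.0]]
force: [-8.0, 1.1, 6.4]
width: 0.0208
```

View pics/s9c.png

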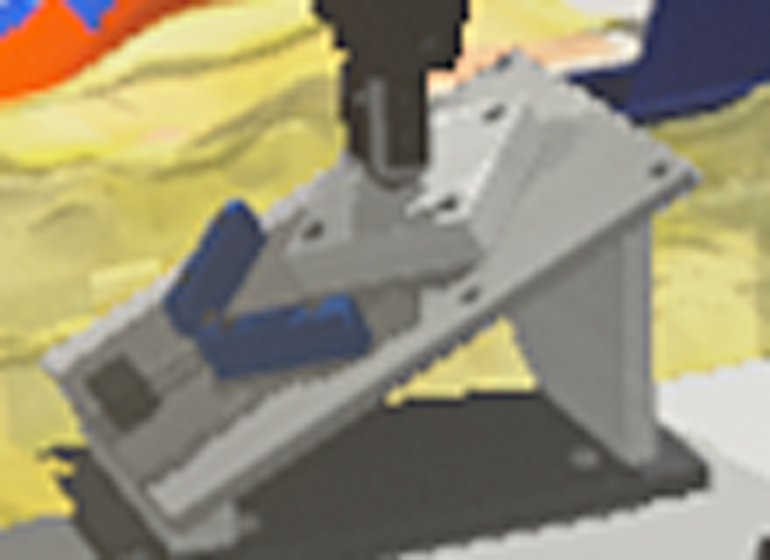

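```bash
cat > wf.py <<'E'
from h import *
P=[.5354,.1618,-.1445]
c,s_=np.cos(P[2]),np.sin(P[2])
U=np.array([c,s_,0]);L=np.array([-s_,c,0]);Z=np.array([0,0,1.])
def wire(img,s,cen,th,x0,y0,k,yaw=np.pi/4):
    X=U*np.cos(th)+Z*np.sin(th);N=-U*np.sin(th)+Z*np.cos(th)
    for z in(0,.02):
        q=[proj(s,cen+.0537*(np.cos(yaw-np.pi/4+a)*X+np.sin(yaw-np.pi/4+a)*L)+z*N) for a in np.arange(4)*np.pi/2]
        cv2.polylines(img,[np.int32([(np.array(p)-[x0,y0])*k for p in q])],True,(0,0,255) if z==0 else (0,255,0),1)
E
python3 - <<'E'
from wf import *
s=snapshot("side");o=observe();p=np.array(o["eef_pos"])
ims=[]
for th in(.3,.37,.45):
    im=cv2.imread("pics/side9.png")[160:220,265:325];im=cv2.resize(im,None,fx=6.5,fy=6.5,interpolation=cv2.INTER_CUBIC)
    N=-U*np.sin(th)+Z*np.cos(th);cen=p-N*.0505
    d=cen-[P[0],P[1],.075];n=-U*np.sin(.45)+Z*np.cos(.45);x=U*np.cos(.45)+Z*np.sin(.45)
    print(th,"deck x,y,z",d@x,d@L,d@n)
    wire(im,s,cen,th,265,160,6.5);ims.append(im)
cv2.imwrite("pics/w1.png",cv2.resize(np.hstack(ims[:2]),(780,390)))
cv2.imwrite("pics/w2.png",ims[2])
E
```

```text
0.3 deck x,y,z 0.04479972743867292 -0.00030825972959877063 -0.006462101824037416
0.37 deck x,y,z 0.04831066108314643 -0.00030825972959879204 -0.006867648556549554
0.45 deck x,y,z 0.05234635312858965 -0.00030825972959878093 -0.007029162388267264
```

View pics/w1.png

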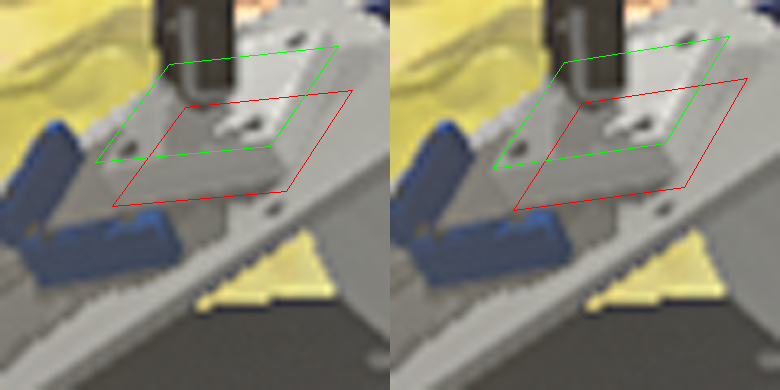

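View pics/w2.png

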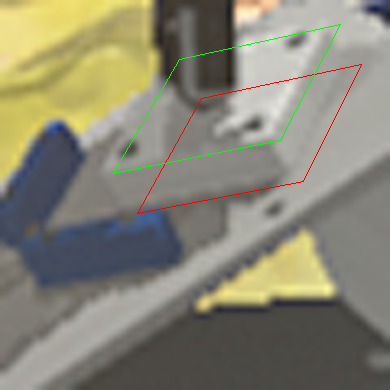

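The wireframe overlay puts the plate's tilt at about 0.34 rad, against 0.45 for flat. The knob has slipped about 7 mm up between the pads. I'll press on gently so the plate turns about its uphill corner.

```bash

python3 -m inch '[0.5,0,0,0.1,0,0.5,0,0,0.15,0,0.5,0,0,0.15,0]' 20
python3 -m inch '[0.5,0,0,0.1,0,0.5,0,0,0.15,0,0.5,0,0,0.15,0]' 20
python3 - <<'E'
from h import *
s=snapshot("side");save(s,"pics/side10.png")
a=cv2.imread("pics/side10.png")[150:230,240:350]
cv2.imwrite("pics/s10c.png",cv2.resize(a,None,fx=7,fy=7,interpolation=cv2.INTER_CUBIC))
E
```

```text
time: 10.37
eef_pos: [0.5633, 0.1574, 0.1363]
orientation: [[-0.99, 0.144, -0.001], [0.144, 0.99, 0.0], [0.001, 0.0, -1.0]]
force: [-10.8, 1.1, 12.2]
width: 0.0204
time: 10.62
eef_pos: [0.5633, 0.1575, 0.1362]
orientation: [[-0.99, 0.144, -0.0], [0.144, 0.99, 0.0], [0.0, 0.0, -1.0]]
force: [-15.9, 1.1, 23.7]
width: 0.0208
```

View pics/s10c.png

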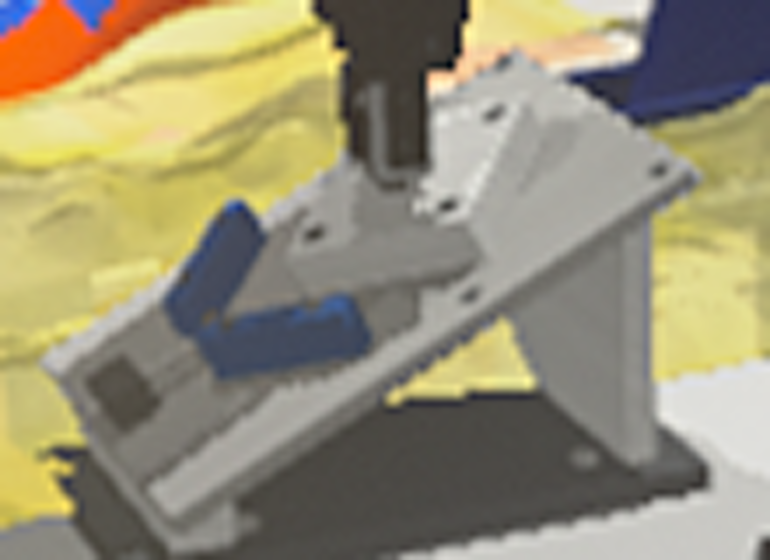

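```bash
python3 - <<'E'
from wf import *
s=snapshot("side");save(s,"pics/side11.png")
n=-U*np.sin(.45)+Z*np.cos(.45);x=U*np.cos(.45)+Z*np.sin(.45)
ims=[]
for xx,th,dz in((0.044,.45,0),(.044,.36,.004)):
    im=cv2.imread("pics/side11.png")[165:215,265:315];im=cv2.resize(im,None,fx=7.8,fy=7.8,interpolation=cv2.INTER_CUBIC)
    wire(im,s,np.array([P[0],P[1],.075])+x*xx+n*dz,th,265,165,7.8);ims.append(im)
ims.insert(0,cv2.resize(cv2.imread("pics/side11.png")[165:215,265:315],None,fx=7.8,fy=7.8,interpolation=cv2.INTER_CUBIC))
cv2.imwrite("pics/w3.png",np.hstack(ims[:2]));cv2.imwrite("pics/w4.png",ims[2])
E
```

```text
(no output)
```

View pics/w3.png

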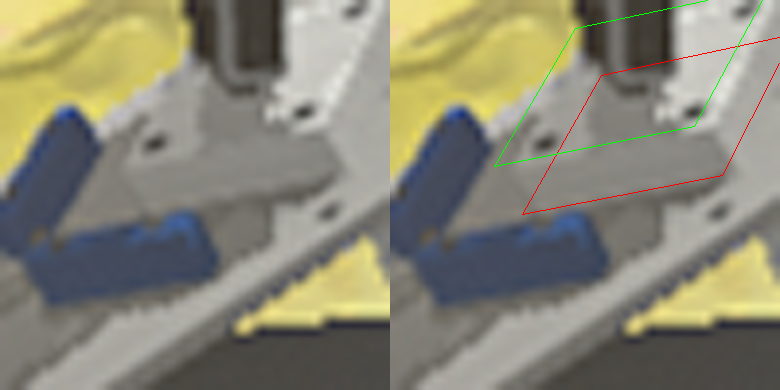

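View pics/w4.png

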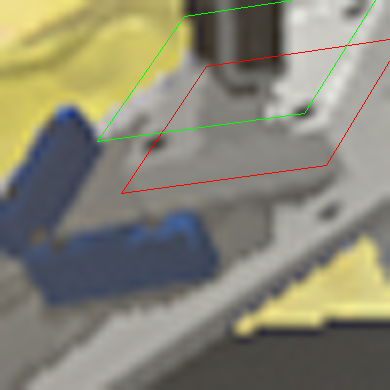

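The lower-edge slope in the image is 0.215 against 0.20 predicted for flat, and the contact force has turned stiff. So the plate is flat on the deck at about x = 48 mm with a corner downhill. I'll ease the press and let go.

```bash

python3 -m inch '[0.5,0,0,-0.1,0,0.5,0,0,-0.15,0,0.5,0,0,-0.15,0]' 20
python3 -m inch '[5,0,0,0,0,5,0,0,0,0,8.5,0,0,0,0,8.5,0,0,0,0,8.5,0,0,0,0,8.5,0,0,0,0,8.5,0,0,0,0,8.5,0,0,0,0]' 20
python3 - <<'E'
from h import *
s=snapshot("side");save(s,"pics/side12.png")
a=cv2.imread("pics/side12.png")[150:230,240:350]
cv2.imwrite("pics/s12c.png",cv2.resize(a,None,fx=7,fy=7,interpolation=cv2.INTER_CUBIC))
E
```

```text
time: 10.97
eef_pos: [0.5632, 0.1574, 0.1362]
orientation: [[-0.99, 0.144, -0.001], [0.144, 0.99, 0.0], [0.001, 0.0, -1.0]]
force: [-11.2, 0.2, 12.3]
width: 0.0206
time: 11.63
eef_pos: [0.564, 0.157, 0.1347]
orientation: [[-0.99, 0.144, -0.0], [0.144, 0.99, 0.0], [0.0, 0.0, -1.0]]
force: [0.7, 0.9, -0.6]
width: 0.0851
```

View pics/s12c.png

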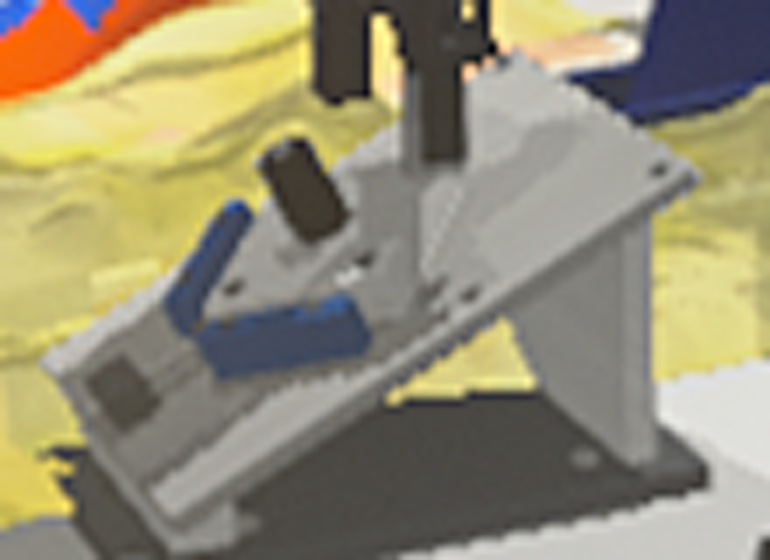

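The plate slid down between the fences and stopped with its knob at crop (303,190). I'll move clear and measure it from both cameras.

```bash

python3 -m inch '[8.5,0,0,-3,0,5,0,0,-6,0,0,0,0,-9,0,0,0,-3,-10,0,0,0,-7,-10,0,0,0,-11,-10,0,0,0,-15,-10,0,0,0,-19,-10,0]' 20
python3 -m inch '[0,0,-3,0,0,0,0,-3,0,0,0,0,-3,0,0]' 20
python3 - <<'E'
from wf import *
import pickle
D={}
n=-U*np.sin(.45)+Z*np.cos(.45);x=U*np.cos(.45)+Z*np.sin(.45)
out=[]
for nm,(x0,y0) in(("side",(240,150)),("top",(215,160))):
    s=snapshot(nm);save(s,f"pics/{nm}13.png");D[nm]=s
    im=cv2.resize(cv2.imread(f"pics/{nm}13.png")[y0:y0+90,x0:x0+90],None,fx=6,fy=6,interpolation=cv2.INTER_CUBIC)
    cv2.imwrite(f"pics/{nm}13c.png",im)
pickle.dump(D,open("s13.pkl","wb"))
E
```

```text
time: 12.35
eef_pos: [0.5361, -0.0325, 0.235]
orientation: [[-0.99, 0.144, 0.001], [0.144, 0.99, -0.0], [-0.001, 0.0, -1.0]]
force: [0.2, -0.5, 0.7]
width: 0.0004
time: 12.6
eef_pos: [0.5321, -0.0621, 0.2348]
orientation: [[-0.989, 0.147, 0.0], [0.147, 0.989, 0.0], [-0.0, 0.0, -1.0]]
force: [-0.4, 1.1, -0.1]
width: 0.0002
```

View pics/side13c.png

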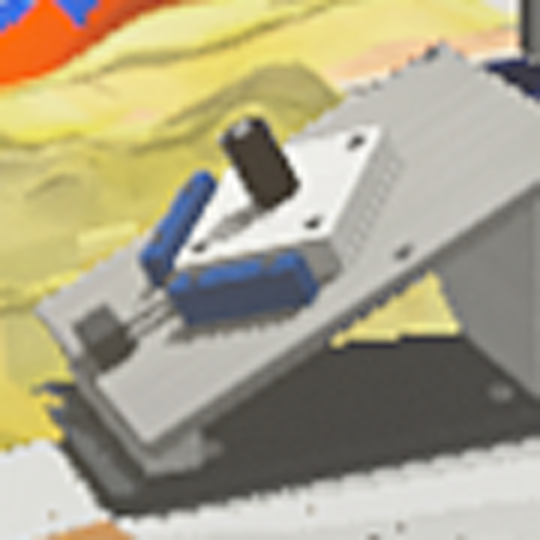

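View pics/top13c.png

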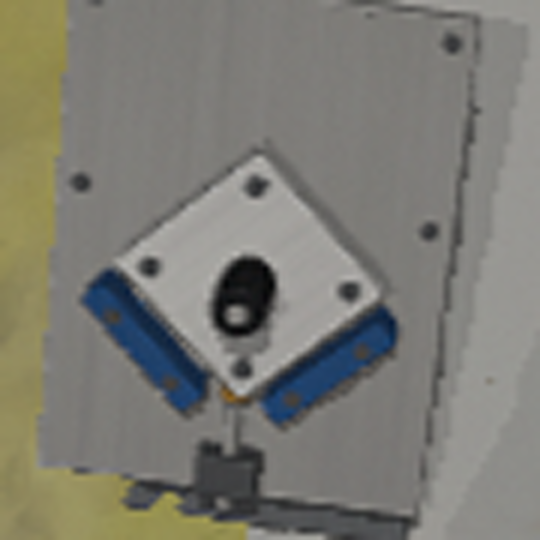

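```bash
cat >> wf.py <<'E'
N_=-U*np.sin(.45)+Z*np.cos(.45);X_=U*np.cos(.45)+Z*np.sin(.45);O_=np.array([P[0],P[1],.075])
def ondeck(s,u,v,h):
    o,d=ray(s,u,v);t=((O_+N_*h-o)@N_)/(d@N_);q=o+d*t-O_
    return np.array([q@X_,q@L])*1000
def todeck(w): q=np.array(w)-O_;return np.array([q@X_,q@L,q@N_])*1000
E
python3 - <<'E'
from wf import *
import pickle
np.set_printoptions(precision=1,suppress=True)
D=pickle.load(open("s13.pkl","rb"));T,S=D["top"],D["side"]
f=lambda a:(215+a[0]/6,160+a[1]/6)
W=np.array([ondeck(T,*f(a),20) for a in((262,152),(383,292),(242,395),(117,262))]);print(W,W.mean(0))
d=W[0]-W[2];print("yaw of axis deg",np.degrees(np.arctan2(d[1],d[0])),np.linalg.norm(d)); d=W[3]-W[1];print(np.degrees(np.arctan2(-d[0],d[1])))
print("knob top",ondeck(T,*f((236,315)),54))
g=lambda a:(240+a[0]/6,150+a[1]/6)
print("side: corners up,right?",ondeck(S,*g((383,128)),20),ondeck(S,*g((335,238)),20),"knobtop",ondeck(S,*g((247,128)),54))
for nm,a in(("L top outer end",(110,268)),("L inner end",(205,385)),("R outer",(395,315)),("R inner",(268,400))): print(nm,ondeck(T,*f(a),20))
E
```

```text
[[ 8109.3 -2219.2]
 [ 9015.4 -1288.7]
 [ 9956.9 -2187.4]
 [ 9076.4 -3140.7]] [ 9039.5 -2209. ]
yaw of axis deg -179.01394293037978 1847.9444947204956
-178.11321865987543
knob top [25265.3 -6177.8]
side: corners up,right? [ -7805.  -40329.2] [ -6005.3 -38213.5] knobtop [ -17337.9 -116239.3]
L top outer end [ 9129.1 -3185.6]
L inner end [ 9920.2 -2453.3]
R outer [ 9175.8 -1186.9]
R inner [ 9967.  -2001.8]
```

```bash
sed -i 's/N_\*h-o/N_*h*.001-o/' wf.py
python3 - <<'E'
from wf import *
import pickle
np.set_printoptions(precision=1,suppress=True)
D=pickle.load(open("s13.pkl","rb"));T,S=D["top"],D["side"]
f=lambda a:(215+a[0]/6,160+a[1]/6)
W=np.array([ondeck(T,*f(a),20) for a in((262,152),(383,292),(242,395),(117,262))]);print(W,W.mean(0))
d=W[0]-W[2];print("yaw of axis deg",np.degrees(np.arctan2(d[1],d[0])),np.linalg.norm(d)); d=W[3]-W[1];print(np.degrees(np.arctan2(-d[0],d[1])))
print("knob top",ondeck(T,*f((236,315)),54))
g=lambda a:(240+a[0]/6,150+a[1]/6)
print("side: corners up,right?",ondeck(S,*g((383,128)),20),ondeck(S,*g((335,238)),20),"knobtop",ondeck(S,*g((247,128)),54))
for nm,a in(("L top outer end",(110,268)),("L inner end",(205,385)),("R outer",(395,315)),("R inner",(268,400))): print(nm,ondeck(T,*f(a),20))
E
```

```text
[[ 65.7  -1.5]
 [ 13.9 -54.7]
 [-39.9  -3.4]
 [ 10.4  51.1]] [12.5 -2.1]
yaw of axis deg 0.9860570696202456 105.56056258209168
1.8867813401245932
knob top [10.8 -1.7]
side: corners up,right? [64. -8.] [ 13.9 -66.8] knobtop [14.  -7.5]
L top outer end [ 7.4 53.7]
L inner end [-37.8  11.8]
R outer [  4.7 -60.5]
R inner [-40.4 -14. ]
```

The plate rests against the pin at about deck x = 12 mm (pin in about 6 mm). It is flat and skew by about 1.5°, and both bars lie alongside it. I'll push its uphill corner low down with the shut fingertips, about 12 mm above the deck, so it cannot tip.

```bash

python3 -m inch '[0,-0.7,3,0,0,0,-1.4,6.5,0,0,0,-2.2,10,0,0,0,-3,14,0,0,0,-3.7,18,0,0,0,-4.4,21,0,0,0,-4.7,22,0,0,0,-4.7,22,0,0]' 30
python3 -m inch '[0,0,0,3,0,0,0,0,5,0,0,0,0,7,0,0,0,0,8,0,0,0,0,8,0,0,0,0,8,0]' 30
python3 - <<'E'
from wf import *
np.set_printoptions(precision=4,suppress=True)
o=observe();p=o["eef_pos"];R=o["orientation"];print(p,todeck(p),todeck(p+R@np.array([.011,0,.019])),todeck(p+R@np.array([-.011,0,.019])),o["force"])
E
```

```text
time: 13.37
eef_pos: [0.6104, 0.1542, 0.2342]
orientation: [[-0.99, 0.139, -0.001], [0.139, 0.99, 0.0], [0.001, 0.0, -1.0]]
force: [0.3, -0.1, 1.2]
width: -0.0
time: 13.87
eef_pos: [0.6102, 0.15, 0.1552]
orientation: [[-0.99, 0.144, -0.0], [0.144, 0.99, -0.0], [0.0, -0.0, -1.0]]
force: [-0.6, 0.1, 0.3]
width: 0.0
[0.6102 0.15   0.1552] [103.1054  -0.9137  39.2627] [84.9325 -0.9097 26.9442] [104.7396  -0.9197  17.3691] [-0.5535  0.1138  0.2857]
```

```bash

python3 -m inch '[0,0,-0.15,0.6,0,0,0,-0.15,1.2,0,0,0,-0.15,1.6,0,0,0,-0.15,1.6,0]' 30
python3 - <<'E'
from wf import *
np.set_printoptions(precision=2,suppress=True)
o=observe();p=o["eef_pos"];R=o["orientation"];print(todeck(p+R@np.array([.011,0,.019])),todeck(p+R@np.array([-.011,0,.019])),o["force"])
out=[]
for nm,(x0,y0) in(("side",(250,140)),("top",(215,150))):
    s=snapshot(nm);save(s,f"pics/{nm}14.png")
    out.append(cv2.resize(cv2.imread(f"pics/{nm}14.png")[y0:y0+90,x0:x0+90],(390,390),interpolation=cv2.INTER_CUBIC))
cv2.imwrite("pics/w14.png",np.hstack(out))
E
```

```text
time: 14.2
eef_pos: [0.61, 0.1487, 0.138]
orientation: [[-0.99, 0.144, -0.001], [0.144, 0.99, 0.0], [0.001, -0.0, -1.0]]
force: [0.2, 0.5, -0.2]
width: 0.0001
[77.37 -2.2  11.53] [97.17 -2.21  1.94] [ 0.23  0.53 -0.2 ]
```

View pics/w14.png

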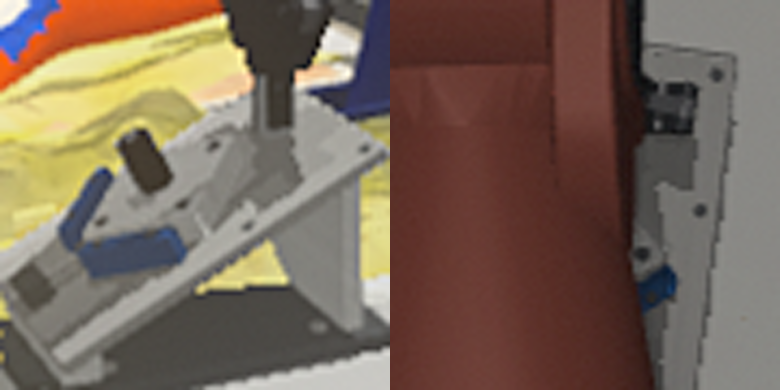

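```bash

python3 -m inch '[0,0.2,0,0.05,0,0,0.36,0,0.12,0,0,0.54,0,0.21,0,0,0.72,0,0.3,0,0,0.72,0,0.3,0]' 30
python3 -m inch '[0,0.14,0,0.07,0,0,0.27,0,0.13,0,0,0.36,0,0.174,0,0,0.36,0,0.174,0]' 30
python3 -m inch '[0,0.09,0,0.04,0,0,0.18,0,0.087,0,0,0.27,0,0.13,0,0,0.27,0,0.13,0]' 30
```

```text
time: 14.72
eef_pos: [0.6027, 0.15, 0.1357]
orientation: [[-0.99, 0.144, -0.0], [0.144, 0.99, 0.0], [0.0, 0.0, -1.0]]
force: [-0.6, -0.0, -0.1]
width: 0.0001
time: 15.05
eef_pos: [0.5994, 0.1504, 0.134]
orientation: [[-0.99, 0.144, -0.0], [0.144, 0.99, 0.0], [0.0, 0.0, -1.0]]
force: [0.0, -1.2, -0.1]
width: 0.0001
time: 15.38
eef_pos: [0.5974, 0.1507, 0.1331]
orientation: [[-0.99, 0.144, 0.001], [0.144, 0.99, 0.0], [-0.001, 0.0, -1.0]]
force: [2.7, -0.3, 0.1]
width: 0.0003
```

```bash
cat > st.py <<'E'
from wf import *
np.set_printoptions(precision=2,suppress=True)
o=observe();p=o["eef_pos"];R=o["orientation"];f=o["force"];print(round(o["time"],2),"tip",todeck(p+R@np.array([.011,0,.019])),"F uphill/left/normal",f@X_,f@L,f@N_)
E
python3 -m inch '[0,0.06,0,0.03,0,0,0.12,0,0.06,0,0,0.18,0,0.087,0,0,0.18,0,0.087,0]' 30|grep xx; python3 st.py
python3 -m inch '[0,0.06,0,0.03,0,0,0.12,0,0.06,0,0,0.18,0,0.087,0,0,0.18,0,0.087,0]' 30|grep xx; python3 st.py
python3 -m inch '[0,0.06,0,0.03,0,0,0.12,0,0.06,0,0,0.18,0,0.087,0,0,0.18,0,0.087,0]' 30|grep xx; python3 st.py
```

```text
15.72 tip [61.24 -2.07 12.56] F uphill/left/normal 1.5436892370421336 0.09464519403628278 0.6064135081528229
16.05 tip [59.04 -2.07 12.51] F uphill/left/normal 2.044674668058419 0.23680216308434832 -0.15239719485697095
16.38 tip [57.06 -2.05 12.52] F uphill/left/normal 2.534752736503732 -0.17793973472372787 0.49502711196528365
```

```bash

python3 -m inch '[0,0.05,0,0.02,0,0,0.09,0,0.043,0,0,0.09,0,0.043,0]' 30|grep xx; python3 st.py
python3 -m inch '[0,0.05,0,0.02,0,0,0.09,0,0.043,0,0,0.09,0,0.043,0]' 30|grep xx; python3 st.py
python3 -m inch '[0,0.05,0,0.02,0,0,0.09,0,0.043,0,0,0.09,0,0.043,0]' 30|grep xx; python3 st.py
```

```text
16.63 tip [56.14 -2.06 12.52] F uphill/left/normal 3.1243587906681123 0.06194072571744721 0.3405908834712259
16.88 tip [55.34 -2.08 12.54] F uphill/left/normal 4.001891358203088 0.48408564772445223 -0.022535243982408623
17.13 tip [54.46 -2.06 12.57] F uphill/left/normal 4.801020190038635 0.522106112224515 -0.28475033442732456
```

```bash

python3 -m inch '[0,0.045,0,0.022,0,0,0.045,0,0.022,0]' 30|grep xx; python3 st.py
python3 -m inch '[0,0.045,0,0.022,0,0,0.045,0,0.022,0]' 30|grep xx; python3 st.py
python3 -m inch '[0,0.045,0,0.022,0,0,0.045,0,0.022,0]' 30|grep xx; python3 st.py
```

```text
17.3 tip [53.83 -2.06 12.56] F uphill/left/normal 3.6582216471524216 -0.4975956114214437 0.2971442911214954
17.47 tip [53.33 -1.98 12.56] F uphill/left/normal 3.684945341745914 0.2221701760699192 -0.7952129213969299
17.63 tip [53.11 -1.9  12.58] F uphill/left/normal 5.2562972415372755 1.0123606705394224 -1.0818121397616691
```

```bash

python3 -m inch '[0,0.027,0,0.013,0,0,0.027,0,0.013,0]' 30|grep xx; python3 st.py
python3 -m inch '[0,0.027,0,0.013,0,0,0.027,0,0.013,0]' 30|grep xx; python3 st.py
python3 - <<'E'
from wf import *
s=snapshot("side");save(s,"pics/side15.png")
cv2.imwrite("pics/s15c.png",cv2.resize(cv2.imread("pics/side15.png")[150:230,240:350],None,fx=7,fy=7,interpolation=cv2.INTER_CUBIC))
E
```

```text
17.8 tip [53.   -1.82 12.6 ] F uphill/left/normal 6.172130443917159 1.1125287444012733 -0.544920937058066
17.97 tip [52.83 -1.77 12.62] F uphill/left/normal 6.865333488054813 2.9162902636701697 -0.37989453798008527
```

View pics/s15c.png

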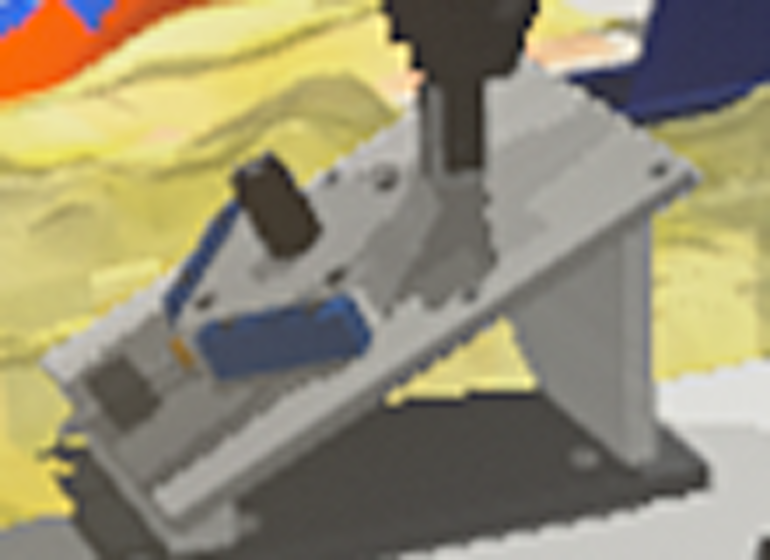

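```bash

python3 -m inch '[0,0,0.04,0,0,0,0,0.04,0,0]' 30|grep xx; python3 st.py
python3 -m inch '[0,0.027,0.02,0.013,0,0,0.027,0.02,0.013,0]' 30|grep xx; python3 st.py
python3 -m inch '[0,0.027,0.02,0.013,0,0,0.027,0.02,0.013,0]' 30|grep xx; python3 st.py
python3 -m inch '[0,0.027,0.02,0.013,0,0,0.027,0.02,0.013,0]' 30|grep xx; python3 st.py
```

```text
18.18 tip [52.6  -1.44 12.6 ] F uphill/left/normal 5.953576871644642 1.7064400871914853 -0.3884657206894818
18.35 tip [52.34 -1.23 12.57] F uphill/left/normal 5.301936417385179 1.6376863912656396 0.01054925985841783
18.52 tip [52.13 -0.98 12.6 ] F uphill/left/normal 5.830310543797636 1.5255063081579845 -0.14339469481001257
18.68 tip [51.85 -0.76 12.61] F uphill/left/normal 7.021321270677318 1.192725120983035 0.9993096160981962
```

```bash

python3 -m inch '[0,0.027,0.03,0.013,0,0,0.027,0.03,0.013,0]' 30|grep xx; python3 st.py
python3 -m inch '[0,0.027,0.03,0.013,0,0,0.027,0.03,0.013,0]' 30|grep xx; python3 st.py
python3 -m inch '[0,0.027,0.03,0.013,0,0,0.027,0.03,0.013,0]' 30|grep xx; python3 st.py
python3 -m inch '[0,0.027,0.03,0.013,0,0,0.027,0.03,0.013,0]' 30|grep xx; python3 st.py
```

```text
18.85 tip [51.64 -0.53 12.59] F uphill/left/normal 7.388577547763173 1.8832522511260879 -1.8086653203917058
19.02 tip [51.58 -0.43 12.61] F uphill/left/normal 6.930178850368118 0.7646395444488364 -0.5682626689677132
19.18 tip [51.54 -0.34 12.6 ] F uphill/left/normal 7.951634842162024 -1.4146347384560627 0.05029538174952199
19.35 tip [51.5  -0.23 12.61] F uphill/left/normal 9.136676265448424 -2.4707420475867625 -0.41455431296575385
```

```bash

python3 -m inch '[0,0.05,-0.04,0.025,0,0,0.05,-0.04,0.025,0]' 30|grep xx; python3 st.py
python3 -m inch '[0,0.05,0,0.025,0,0,0.05,0,0.025,0]' 30|grep xx; python3 st.py
```

```text
19.52 tip [51.44 -0.36 12.67] F uphill/left/normal 10.28736526072289 -1.004053724063491 -0.2551538666428989
19.68 tip [51.31 -0.34 12.69] F uphill/left/normal 11.05316594960126 0.31316192305992585 -1.5143941828456555
```

```bash
python3 - <<'E'
from wf import *
s=snapshot("side");save(s,"pics/side16.png")
cv2.imwrite("pics/s16c.png",cv2.resize(cv2.imread("pics/side16.png")[150:230,240:350],None,fx=7,fy=7,interpolation=cv2.INTER_CUBIC))
E
```

```text
(no output)
```

View pics/s16c.png

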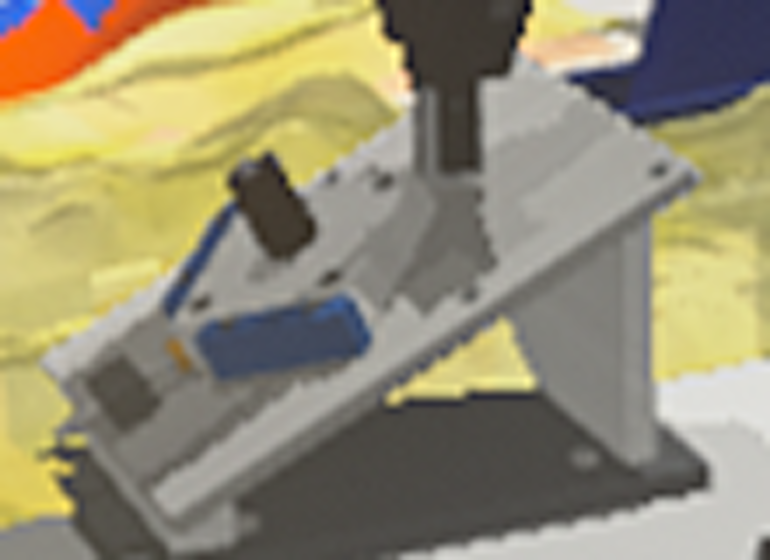

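```bash

python3 -m inch '[0,0.03,0,0.015,0,0,0.06,0,0.03,0,0,0.06,0,0.03,0]' 30|grep xx; python3 st.py
python3 -m inch '[0,0.03,0,0.015,0,0,0.03,0,0.015,0]' 30|grep xx; python3 st.py
```

```text
19.98 tip [51.24 -0.37 12.7 ] F uphill/left/normal 12.400092067176693 0.7557903843853576 -1.512132059156721
20.15 tip [51.19 -0.33 12.75] F uphill/left/normal 14.2383266523956 -0.3280825480539877 -1.4593807328004056
```

```bash

python3 -m inch '[0,0.02,0,0.01,0,0,0.02,0,0.01,0,0,0.02,0,0.01,0,0,0.02,0,0.01,0]' 30|grep xx; python3 st.py
python3 -m inch '[0,0,0,0,0,0,0,0,0,0,0,0,0,0,0,0,0,0,0,0,0,0,0,0,0]' 30|grep xx; python3 st.py
python3 -m inch '[0,0,0,0,0,0,0,0,0,0,0,0,0,0,0,0,0,0,0,0,0,0,0,0,0]' 30|grep xx; python3 st.py
python3 -m inch '[0,0,0,0,0,0,0,0,0,0,0,0,0,0,0,0,0,0,0,0,0,0,0,0,0]' 30|grep xx; python3 st.py
python3 -m inch '[0,0,0,0,0,0,0,0,0,0,0,0,0,0,0,0,0,0,0,0,0,0,0,0,0]' 30|grep xx; python3 st.py
```

```text
20.48 tip [51.19 -0.35 12.75] F uphill/left/normal 14.158079311436508 0.10617738094006701 -3.163571456490721
20.9 tip [51.17 -0.35 12.74] F uphill/left/normal 14.924727194748998 0.27160011081515184 -1.9262244607845618
21.32 tip [51.18 -0.36 12.75] F uphill/left/normal 14.198471024692207 -0.1889639394558339 -1.5082518024103038
21.73 tip [51.2  -0.36 12.77] F uphill/left/normal 14.592842757508524 0.3310410219816447 -1.590308781114777
22.15 tip [51.2  -0.36 12.76] F uphill/left/normal 14.105746887286363 -0.3112893360608489 -1.9666514487352849
```

```bash

python3 -m inch '[0,0.02,0,0.01,0,0,0.02,0,0.01,0,0,0.02,0,0.01,0,0,0.02,0,0.01,0,0,0.02,0,0.01,0,0,0.02,0,0.01,0,0,0.02,0,0.01,0,0,0.02,0,0.01,0]' 30|grep xx; python3 st.py
python3 -m inch '[0,0,0,0,0,0,0,0,0,0,0,0,0,0,0,0,0,0,0,0,0,0,0,0,0,0,0,0,0,0,0,0,0,0,0,0,0,0,0,0]' 30|grep xx; python3 st.py
python3 -m inch '[0,-0.1,0,-0.05,0,0,-0.2,0,-0.1,0,0,-0.4,0,-0.2,0,0,-0.8,0,-0.4,0,0,-1.5,0,-0.9,0,0,-2,0,-1.2,0,0,-2,0,-4,0,0,-2,0,-8,0]' 30; python3 st.py
python3 -m inch '[0,0,-3,-3,0,0,0,-7,-3,0,0,0,-11,-3,0,0,0,-15,-3,0,0,0,-19,-3,0,0,0,-22,-3,0,0,0,-22,-3,0,0,0,-22,-3,0]' 30
python3 - <<'E'
from wf import *
import pickle
D={}
for nm,(x0,y0) in(("side",(240,150)),("top",(215,160))):
    s=snapshot(nm);save(s,f"pics/{nm}17.png");D[nm]=s
    cv2.imwrite(f"pics/{nm}17c.png",cv2.resize(cv2.imread(f"pics/{nm}17.png")[y0:y0+90,x0:x0+90],None,fx=6,fy=6,interpolation=cv2.INTER_CUBIC))
pickle.dump(D,open("s17.pkl","wb"))
E
```

```text
22.82 tip [51.17 -0.34 12.76] F uphill/left/normal 15.895972923802544 -0.45502478826972126 -2.801632174702664
23.48 tip [51.19 -0.37 12.77] F uphill/left/normal 14.448567361479965 -0.2666408481682507 -1.4547186495646172
time: 24.15
eef_pos: [0.6004, 0.1515, 0.2019]
orientation: [[-0.989, 0.144, -0.009], [0.144, 0.99, -0.0], [0.009, -0.001, -1.0]]
force: [0.0, -0.2, -1.2]
width: -0.0001
24.15 tip [96.15 -0.82 73.55] F uphill/left/normal -0.44355560552789536 -0.19429995343445364 -1.0798605860882033
time: 24.82
eef_pos: [0.5706, -0.0674, 0.2354]
orientation: [[-0.989, 0.147, -0.001], [0.147, 0.989, 0.001], [0.002, 0.001, -1.0]]
force: [0.2, 1.1, 0.0]
width: 0.0002
```

View pics/top17c.png

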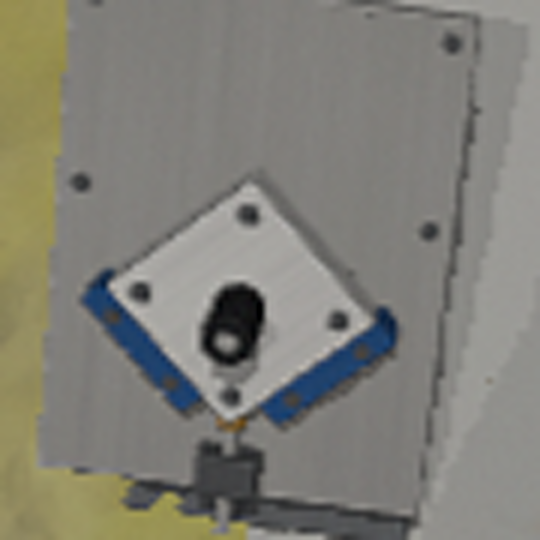

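View pics/side17c.png

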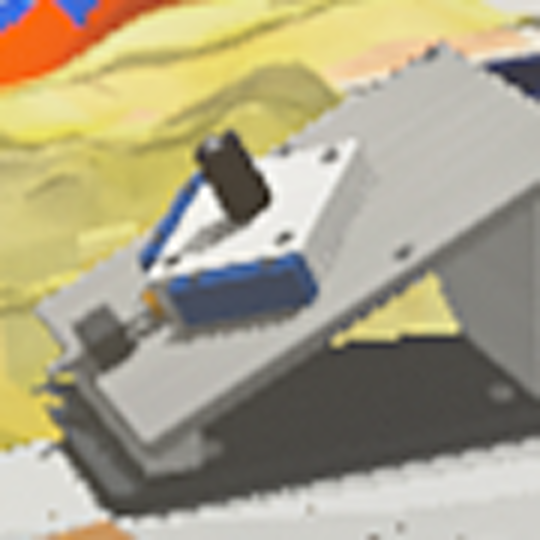

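```bash

python3 - <<'E'
from wf import *
import pickle
np.set_printoptions(precision=1,suppress=True)
T=pickle.load(open("s17.pkl","rb"))["top"]
f=lambda a:(215+a[0]/6,160+a[1]/6)
W=np.array([ondeck(T,*f(a),20) for a in((252,180),(375,322),(232,420),(108,288))]);print(W,W.mean(0))
d=W[0]-W[2];print(np.degrees(np.arctan2(d[1],d[0])));d=W[3]-W[1];print(np.degrees(np.arctan2(-d[0],d[1])))
for i in range(4):
    d=W[i]-W[i-1];print("edge",np.degrees(np.arctan2(d[1],d[0]))%90,end=" ")
# fence inner top edges (blue boundaries) by line fit
g=cv2.imread("pics/top17.png").astype(int);m=((g[...,0]-g[...,2])>30)
a=cv2.imread("pics/top0.png").astype(int);d=np.abs(g-a).sum(2)
for n,(u,v) in dict(notebook=(322,109),block=(321,270),marker=(288,296),red1=(351,192),red2=(406,262)).items():
    print(n,(d[v-25:v+25,u-32:u+32]>60).sum())
b=cv2.imread("pics/side0.png").astype(int);c=cv2.imread("pics/side17.png").astype(int)
e=(np.abs(b-c).sum(2)>60).astype(np.uint8)*255
cv2.imwrite("pics/diff.png",np.hstack([cv2.resize((d>60).astype(np.uint8)*255,(400,250)),cv2.resize(e,(400,250))]))
E
```

```text
[[ 53.4   1.2]
 [  0.5 -53. ]
 [-51.7  -0.4]
 [ -1.3  53.8]] [0.2 0.4]
0.8759323045972645
0.9780193889280682
edge 46.165097562752145 edge 45.68192637653999 edge 44.745927257330464 edge 47.11831212409758 notebook 161
block 2375
marker 1267
red1 2380
red2 1740
```

View pics/top17.png

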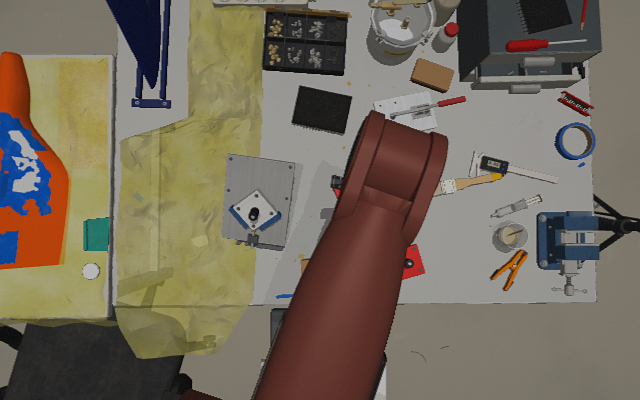

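View pics/diff.png

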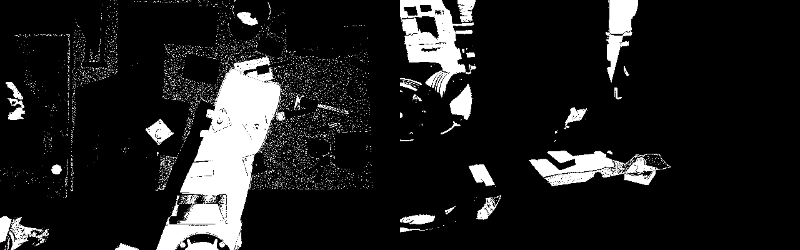

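```bash
python3 -c "
from cell import job,observe
o=observe();print(o['time'],o['force']);print(job.close_job())"
```

```text
24.9167 [ 0.29788699 -0.14536893 -0.18778819]
the job is handed in; nothing more can be done
None
```

The aluminium plate is home between both fences, and the job was handed in at 24.9 s with the arm clear of everything.

**What I did:**
- **Laying and release:** I gripped the plate by its knob and laid it on the deck at about x = 48 mm with a corner downhill. Pressing lightly made it pivot in the grip until it lay flat. I then let go, and it slid to the pin, stopping at about x = 12 mm and roughly 1.5° skew.
- **Pushing home:** I pushed its uphill corner, low down, with the shut fingertips. When the side force showed it was riding on the right fence, I let the push follow it left until both fences took the load.
- **Hold:** I held a downhill push of 14.1–15.9 N for about 3 s, with a side force under 0.5 N. That works out to about 11 N per fence, calculated from the push rather than measured.

**Last checks:**
- **Position:** the top view puts the plate centre 0.4 mm from home, with both edges showing no gap to the fences.
- **Flatness:** the plate looks flat in the side view.
- **Squareness:** the top-view measurement reads 0.9° off the fitted deck axis. That is within the 1–2° scatter of my measurement, so squareness rests mainly on the closed gaps.

**What I could not confirm:**
- **Marker:** I never identified the black marker in the images.
- **Sanding block:** the arm partly hid it in the last top view, so the before-and-after comparison there is not conclusive. No move went near it at low height.
- **Notebook:** it showed no change between the first and last pictures.

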